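Shut the draught screen's vent flap with the hooked pole

ROBOT

A 6-joint arm with a two-finger parallel gripper is mounted at the origin on the work surface. World frame = base frame: x ahead of the robot, y to its left, z up, the work surface at z = 0. Lengths are in mm, angles in rad, forces in N, time in s.
With the tool pointing down it reaches from about 275 to 750 mm from the base axis. Payload 10.2 kg.
Tool frame: the origin (TCP) lies between the finger pads; the fingertips stand 17 mm ahead of it and the grasp point (between the pads) lies 2 mm behind it (tips_ahead is the distance from the TCP to the fingertips, in mm); z points along the fingers, y is the line along which they close (so a half turn about z gives the same grasp; the last joint's range is limited). The gripper opens to 85 mm and grips with 20 to 120 N. Pads are 22 mm wide; open, the fingers measure 114 mm over their backs; the gripper's body (76 mm by 85 mm) begins 54 mm behind the grasp point. The pads swing forward as they close: fully open they stand 13 mm farther back than shut.
Start: joints at [0.959, 0.313, 1.498, -0, 1.331, -0.223], TCP at [199.029, 485.818, 248.294] pointing down, gripper open.
Joint ranges: [-2.94, 2.94], [-0.97, 2.17], [0.19, 2.56], [-1.23, 4.37], [0.02, 3.11], [-2.88, 2.88]. Speed limits (rad/s): [2.39, 2.39, 3.01, 3.14, 3.14, 3.14].

INTERFACE

Orientations are given as a unit quaternion [w, x, y, z].
In Python, from rig import sense, capture, finish_job, boxes_of, tips_ahead gives the robot as it stands.
- The arm moves only by the tool drive_tool, never from a script. Its argument "commands" is text: rows parted by semicolons, each of 7 numbers parted by spaces: the shift along the world's x, y, z in units of 0.1 m (1.0 is 0.1 m), then the turn, a rotation vector about the world's x, y, z in units of pi/4 rad (1.0 is pi/4 rad), then the opening in per cent of the stroke, from 0 (shut) to 100 (fully open). A call has 1 to 20 rows; each row shifts and turns the commanded pose from where the row before left it; what a row does not reach is not made up. A row lasts 1/12 s, in which the tool goes at most 41.7 mm and 7.16 degrees, less where a joint would pass 70% of its speed; a pose out of reach is approached as far as the arm can. A call with a number of a shift or a turn outside -1 to 1 is refused whole. A call with a gripper value outside its range is refused whole. The fingers move at their own pace and stop on an object; "force" is the grip in N (left out, the last holds). Time passes only in rows, so rows that do not move let the fingers close. It gives the time, the measured TCP pose, the force, the opening and the grip force at its end, in the units of the state.
- sense(): the state, without advancing time (a new reading comes with each control period).
- capture(name): name is "scene" or "side" or "wrist"; returns a dict with "pixels" (384x512x3 uint8, blue, green, red), "fov_y" (degrees; the focal length in pixels is half the picture's height over the tangent of half this angle, whatever the lens; pixels are square), "cx", "cy" (the principal point, pixels), "position" and "attitude" of the camera in the world; the wrist camera has in their place "tool_from_camera" (4x4, takes a point from camera to tool coordinates, whose origin is the TCP and whose axes are the flange's). Camera axes: x right, y down, z forward; pixel columns grow to the right and rows downward; lengths in mm; the calibration is good to about 2 mm. A picture is of the moment at which its call begins: read the wrist's pose just before it. There is no depth.
- finish_job(): hands the job in; it is judged then, once.
Trained networks look in a picture, given as the dict that the camera call returned (one of the last four; its "shot" number tells which), for a name from the list of things; names that differ only in an ending like _2 or _b are one class to them, and where a whole thing is asked for, a point or a joint stands for the part that bears it (a point fixed in the world has none). Each returns a list of dicts, best first, with "confidence" (0 to 1); they miss things now and then, are a little off and sometimes report something else, mostly with a low value. They report only what shows in the picture. A call takes as long as a camera call. They do not tell look-alikes from the thing itself.
- boxes_of(picture, name): "position" ([column, row] in pixels, amid what is visible of it).
The state is a dict: "time_s": time; "joints": joint angles; "dq": joint speeds; "tau": joint torques, N m; "eef_pos": TCP position; "ee_rot": TCP orientation; "force": force on the tool from outside, world axes, zero at the start; "wrist_torque": the same for the moment, N m; "grip_width": opening from 0.0 (shut) to 1.0 (fully open); "grip_force": force on a finger pad.
Only numpy, scipy, OpenCV 4.12 (cv2) and the standard library are available. Lean on these libraries where they do the work, as an engineer would, in place of code of your own. Each camera call takes 0.05 s, during which the arm holds its last target. There are 200 camera calls.

TASK

Take the hooked pole from its wooden rack, put its hook through the ring eye of the tilted vent flap in the draught screen and swing the flap fully shut, finishing with a steady pull of about 13 N (never as much as 20 N on the screen or flap) for a second to press it into its seal. Unhook without opening the flap again, lay the pole back in its rack as it lay before, and let go. Touch the screen and flap only with the pole and leave the other things on the bench where they are.

Things in the scene. Friction and masses are not known exactly. Their poses are not given: they have to be found in the camera images.
- screen: Grey steel draught screen fixed to the bench, 300 mm wide (its x), 340 mm tall. Origin: centre of its underside; front faces its -y. Foot plate 300 x 150 x 10 mm. Jambs 20 mm wide, 30 mm deep and rubber seal strips leave an opening 248 mm wide from 148 mm (sill) to 312 mm (top strip) above the bench, closed by the vent flap when shut.
- hinge (a point): Middle of the flap's hinge line: x 0, y 0, z 152 mm in the screen's frame, whose x axis is the hinge axis. The flap is a 244 x 152 x 6 mm aluminium panel hinged along its lower edge; open, its top leans back through the screen to the screen's +y; shut, it stands in the opening, within 0.07 rad of upright. Axes as the screen's.
- eye (a point): Centre of the steel ring eye on the flap's front, mid-width, near the top: with the flap upright at x 0, y -38, z 277 mm in the screen's frame. 6 mm round bar, clear hole about 19 mm, outside 32 mm, on an 8 mm stem. The hole's axis is parallel to the hinge, so a pin enters sideways. Axes turn with the flap: x along the hinge, z up the flap, -y out of its front.
- flap (a joint): Opening angle, rad: 0 where the flap meets its seal (shut), growing as it leans back; starts 0.6 to 0.95. Seals differ: at 0 the flap stands up to 0.07 rad before or behind upright (9 mm at the eye), so feel for it. A friction hinge keeps it where it is left; moving it takes 3 to 5 N at the eye. The seal is firm: the pull rises steeply, by some 3 N per mm or more.
- pole: Hooked pole, about 0.2 kg. Origin: centre of the underside of its wooden handle; y runs along it to the hook, z up. Handle 24 mm wide (x), 150 mm long (y -75 to 75), 28 mm high (z 0 to 28). An 8 mm steel rod runs at x 0, z 14 mm to y 250 mm and there bends square into a round-ended 8 mm pin that points to +x and ends 44 mm from the rod's axis.
- hook (a point): Point on the axis of the pole's hook pin, 20 mm out from the rod's axis (x 20, y 250, z 14 mm in the pole's frame): where the ring should sit when hooked. Axes as the pole's.
- rack: Dark wooden pole rack fixed to the bench. Origin: centre of its underside; base 80 x 170 x 10 mm. Two saddles 16 mm thick at y -60 and 60 mm: slots 31 mm wide, floor 40 mm above the bench, flared cheeks to 70 mm high, 60 mm wide. The pole starts at x 0, y within 12 mm, z 40 mm, axes along the rack's; its handle is free between the saddles over 104 mm.
- board: white ceramic soldering board, 140 x 260 x 16 mm, lying on the bench; origin at the centre of its underside
- jar: small amber glass jar with a black cap, 60 mm diameter, 75 mm tall; origin at the centre of its underside
- hammer: small hammer, 240 mm long, lying on the bench; its own x axis runs along the handle
- pliers: pliers with blue grips, 175 mm long, lying on the bench; its own x axis runs from the grips to the jaws
There are look-alikes about, which are no part of the job. Of the things like the rack, leave any that is purple; of the rest the smaller one is meant.

How it is judged (in metres and radians):
On the way, in this order (a step that is already met when the one before it is completed fails the run):
1. the pole's hook pin is through the ring eye while the flap is still open (distance between hook and eye below 0.018 m and x of hook in the frame of eye between -0.012 and 0.017 m and value of joint flap above 0.4 rad), for 0.2 s.
2. with the hook in the eye, the flap is pulled onto its seal and held there with more than 9 N (distance between hook and eye below 0.018 m and value of joint flap below 0.008 rad and contact force between pole and screen above 9 N), for 0.5 s.
At the end, for the whole second after the job is handed in: The flap is shut (below 0.012 rad) and the released pole lies at rest in both slots of its rack, same way round as at the start: origin 36 to 44 mm above the bench, within 35 mm of the rack's centre, along the rack within 0.12 rad, upright within 0.06 rad (value of joint flap below 0.012 rad and horizontal distance between pole and rack below 0.035 m and height (world z) of pole between 0.036 and 0.044 m and angle between pole's own z axis and vertical below 0.06 rad and angle between the y axis of pole and the y axis of rack, either way round below 0.12 rad and y of hook in the frame of rack above 0.2 m and linear speed of pole below 0.02 m/s); the robot touches nothing.
It fails at once if the pole loads the screen or flap with more than 20 N (contact force between pole and screen above 20 N).
It fails at once if the gripper or arm touches the screen or flap (contact force between any of the fingers, the arm and screen above 0.5 N).
It fails at once if the board, jar, hammer or pliers is moved more than 20 mm (distance of any of board, jar, hammer, pliers from where it was at the start of the episode above 0.02 m).
It also fails if it takes over 72 s, if anything falls off the work surface, if the arm or the gripper's body presses on something with over 40 N, if the wrist force passes 120 N, or if a joint passes its speed limit or range.

## Working session

There is one attempt and no reset: what is moved stays moved. The work goes in short steps, Python scripts to look and compute and a tool call to move; the robot and the scene stay as the last step left them, time stands still between calls to the robot, and variables do not carry over. Pictures are saved under pics/ and viewed, at most 13 in all, crops included, and the job is handed in when it is done.

Besides the shell and the picture viewer there is one more tool, called after "Emit:" by a JSON object that holds its "method" and its "body", one argument or row to a line. drive_tool: Moves the arm, as the interface text tells. Shifts and turns lie within -1 to 1; 1 stands for 0.1 m of shift or pi/4 rad of turn. Its arguments: {"type":"object","properties":{"commands":{"type":"string"},"force":{"type":"number"}},"required":["commands"]}

```bash
mkdir -p pics; ls; cat > h.py <<'E'
import numpy as np, cv2, json
from scipy.spatial.transform import Rotation as R
from rig import sense, capture, finish_job, boxes_of, tips_ahead
def cam(p, st=None):
    f=p["pixels"].shape[0]/2/np.tan(np.radians(p["fov_y"])/2)
    if "tool_from_camera" in p:
        q=st["ee_rot"]; T=np.eye(4); T[:3,:3]=R.from_quat([q[1],q[2],q[3],q[0]]).as_matrix(); T[:3,3]=st["eef_pos"]
        M=T@np.array(p["tool_from_camera"]); return f,p["cx"],p["cy"],M[:3,:3],M[:3,3]
    a=np.array(p["attitude"])
    Rm=a if a.shape==(3,3) else R.from_quat([a[1],a[2],a[3],a[0]]).as_matrix()
    return f,p["cx"],p["cy"],Rm,np.array(p["position"])
def ray(c,uv):
    f,cx,cy,Rm,o=c; d=Rm@np.array([(uv[0]-cx)/f,(uv[1]-cy)/f,1]); return o,d/np.linalg.norm(d)
def onz(c,uv,z):
    o,d=ray(c,uv); return o+d*(z-o[2])/d[2]
def proj(c,P):
    f,cx,cy,Rm,o=c; q=(np.atleast_2d(P)-o)@Rm; return np.c_[cx+f*q[:,0]/q[:,2],cy+f*q[:,1]/q[:,2]]
def tri(cs,uvs):
    A=np.zeros((3,3));b=np.zeros(3)
    for c,u in zip(cs,uvs):
        o,d=ray(c,u);Q=np.eye(3)-np.outer(d,d);A+=Q;b+=Q@o
    return np.linalg.solve(A,b)
E
python3 - <<'E'
from h import *
import pickle
st=sense();print(st, tips_ahead)
P={}
for n in("scene","side"):
    p=capture(n);P[n]=p;cv2.imwrite(f"pics/{n}0.png",p["pixels"])
    print(n,{k:v for k,v in p.items() if k!="pixels"})
    for t in("screen","eye","pole","hook","rack","board","jar","hammer","pliers"):
        print(t,[(np.round(b["position"]).tolist(),round(b["confidence"],2)) for b in boxes_of(p,t)])
pickle.dump(P,open("p0.pkl","wb"))
cv2.imwrite("pics/both0.png",cv2.resize(np.hstack([P["scene"]["pixels"],P["side"]["pixels"]]),(800,300)))
E
```

```text
pics
{'time_s': 0.0, 'joints': array([ 9.58590179e-01,  3.13496083e-01,  1.49846501e+00,  5.90082476e-06,
        1.33099863e+00, -2.23413735e-01]), 'dq': array([-6.77559468e-04,  9.91501545e-05,  1.33913458e-03, -1.75430617e-03,
       -3.32142224e-05,  4.17219141e-04]), 'tau': array([ 4.86826775e-04, -4.12270153e+01, -2.59746176e+01, -1.71420138e-04,
        4.05326180e-03,  1.85241782e-05]), 'eef_pos': array([198.88587496, 485.60725668, 247.70096918]), 'ee_rot': array([-2.79970262e-04,  1.93174794e-01,  9.81164121e-01, -6.23575010e-04]), 'force': array([-0.20520186,  0.12304436, -0.79935418]), 'wrist_torque': array([ 0.00273745, -0.01135116,  0.01982393]), 'grip_force': 0.0, 'grip_width': 1.0024869631708262} 17.0
scene {'fov_y': 50.62680307896234, 'cx': 254.3748639997043, 'cy': 196.8327319135397, 'position': array([1266.17065796,  814.39419764, 1205.37155318]), 'attitude': array([-0.14736071,  0.3290094 ,  0.85855777, -0.36457674]), 'shot': 1}
screen [([215.0, 195.0], 0.63)]
eye []
pole [([299.0, 264.0], 0.79)]
hook [([293.0, 260.0], 0.72)]
rack [([343.0, 239.0], 0.81), ([368.0, 308.0], 0.67), ([304.0, 278.0], 0.62)]
board [([261.0, 294.0], 0.94), ([208.0, 178.0], 0.43)]
jar [([215.0, 250.0], 0.69), ([300.0, 262.0], 0.43)]
hammer [([216.0, 251.0], 0.67), ([162.0, 178.0], 0.5)]
pliers []
side {'fov_y': 47.42514969523087, 'cx': 254.75675081900977, 'cy': 189.71871995812677, 'position': array([1477.43177463, -719.75384889, 1168.95405253]), 'attitude': array([-0.38527142,  0.81275667,  0.39209995, -0.19300301]), 'shot': 2}
screen [([240.0, 236.0], 0.98)]
eye [([229.0, 228.0], 0.6)]
pole [([308.0, 193.0], 0.52)]
hook [([308.0, 196.0], 0.6)]
rack [([275.0, 172.0], 0.89), ([317.0, 201.0], 0.86), ([342.0, 172.0], 0.69), ([136.0, 244.0], 0.39)]
board []
jar [([297.0, 248.0], 0.63), ([243.0, 235.0], 0.61)]
hammer [([156.0, 314.0], 0.7)]
pliers [([136.0, 243.0], 0.55), ([310.0, 192.0], 0.17)]
```

View pics/scene0.png

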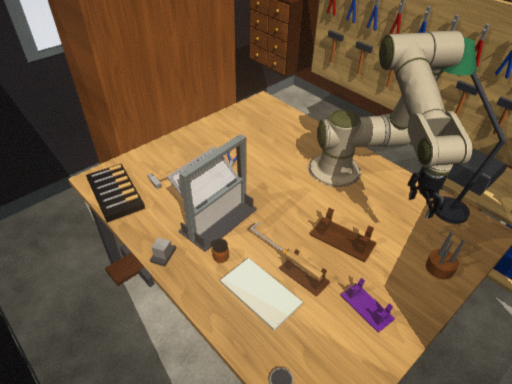

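View pics/side0.png

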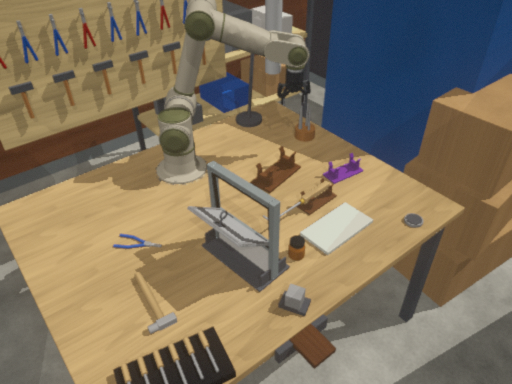

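The candidates like the rack, in scene pixels, are the large brown one (343,235), the small brown one (304,278) holding the pole, and the purple one (368,305). The small brown one fits: it isn't purple, and it is the smaller of the two brown ones. I'll confirm this with enlarged crops.

```bash
python3 - <<'E'
from h import *
import pickle
P=pickle.load(open("p0.pkl","rb"))
a=P["scene"]["pixels"][130:330,150:410]; b=P["side"]["pixels"][140:300,180:380]
cv2.imwrite("pics/c1.png",cv2.resize(a,None,fx=3,fy=3,interpolation=cv2.INTER_CUBIC))
cv2.imwrite("pics/c2.png",cv2.resize(b,None,fx=3.7,fy=3.7,interpolation=cv2.INTER_CUBIC))
E
```

```text
(no output)
```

View pics/c1.png

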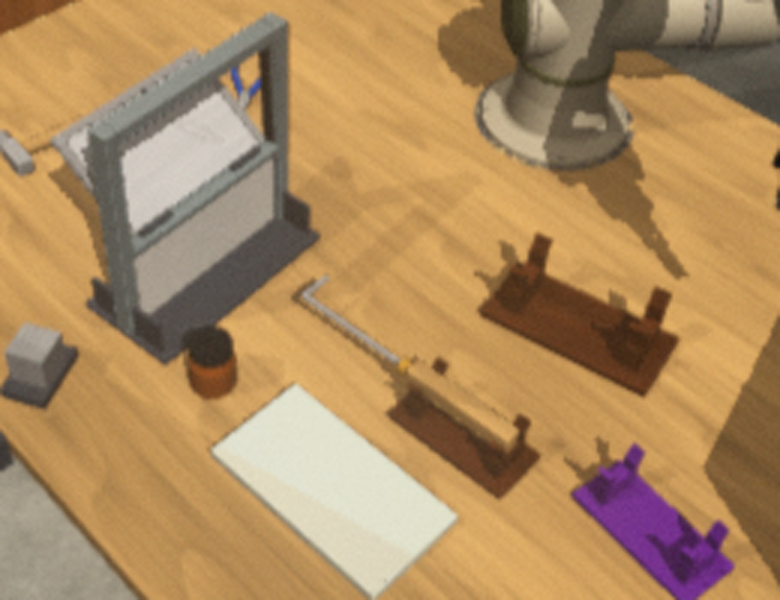

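View pics/c2.png

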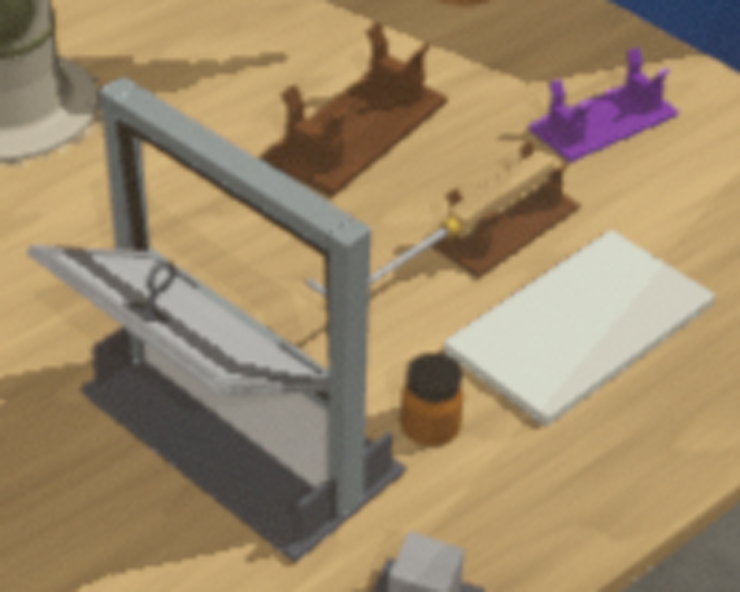

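The crops confirm it: the pole lies in the small brown rack, at scene (304,278). The eye shows in the side view at about (223,215), and the hook pin points towards the robot.

```bash
python3 - <<'E'
from h import *
import pickle
from scipy.optimize import least_squares
P=pickle.load(open("p0.pkl","rb"))
C=[cam(P["scene"]),cam(P["side"])]
s=lambda u,v:(0,150+(u)/3,130+(v)/3); d=lambda u,v:(1,180+u/3.7,140+v/3.7)
def fit(name,pts,x0,ext=None):
    def T(x,p):
        c,sn=np.cos(x[2]),np.sin(x[2]); return np.array([x[0]+c*p[0]-sn*p[1],x[1]+sn*p[0]+c*p[1],p[2]])
    def res(x):return np.concatenate([proj(C[o[0]],T(x,p))[0]-o[1:] for p,o in pts])
    r=least_squares(res,x0,loss="soft_l1",x_scale=[100,100,1]); print(name,np.round(r.x,3),np.round(res(r.x),1).tolist()); return r.x,T
for w in range(2): print([np.round(onz(C[0],s(*u)[1:],z),0).tolist() for u,z in(((165,360),0),((318,238),10),((450,460),10),((298,296),54),((515,440),60))]) if w==0 else 0
# screen: front = -y (toward pole)
x,T=fit("screen",[((150,-75,0),d(-1000,0))][:0]+[((-150,-75,0),s(165,360)),((150,-75,10),s(318,238)),((-150,75,10),s(90,300)),
 ((-150,75,0),d(290,558)),((-150,-75,10),d(403,466)),((150,75,10),d(82,383)),
 ((150,-15,340),s(286,14)),((-150,-15,340),s(103,143)),((-150,-15,340),d(370,234)),((150,-15,340),d(128,78)),((-150,15,340),d(333,252)),((150,15,340),d(102,93))],[500,100,3.1])
# eye on side ray: plane x_s=0 
o,dr=ray(C[1],d(160,277)[1:])
c,sn=np.cos(x[2]),np.sin(x[2]); n=np.array([c,sn,0]); t=np.dot(np.array([x[0],x[1],0])-o,n)/np.dot(dr,n); e=o+t*dr
rel=e-np.array([x[0],x[1],0]); ys=rel@np.array([-sn,c,0]); print("eye",e,"ys,z",ys,e[2])
# expected radius: upright (-38,125) from hinge
print("r",np.hypot(ys,e[2]-152),"exp",np.hypot(38,125),"angle",np.arctan2(ys,e[2]-152)-np.arctan2(-38,125))
fit("rack",[((40,85,10),s(388,412)),((40,85,10),s(388,412))][:0]+[((-40,85,10),s(388,410)),((-40,-85,0),s(500,496)),((40,-85,10),s(538,453)),((-40,85,0),d(480,277)),((-40,-85,10),d(578,204))],[600,300,-2.9])
fit("pole",[((0,250,54),s(299,296)),((44,250,54),s(326,281)),((0,75,54),s(404,365)),((0,-75,68),s(522,432)),((44,250,54),d(308,284)),((0,75,54),d(455,225))],[600,300,-2.9])
E
```

```text
[[741.0, -17.0, 0.0], [458.0, -41.0, 10.0], [588.0, 328.0, 10.0], [576.0, 49.0, 54.0], [541.0, 379.0, 60.0]]
screen [ 608.044 -101.681    3.243] [-1.0, 2.1, 1.1, -0.9, -2.4, 0.0, 0.1, 2.1, 0.5, 0.5, -0.9, 0.3, 1.1, 2.2, -0.6, -1.3, -0.1, -1.3, -0.8, -1.2, 2.7, -1.4, -0.8, -1.5]
eye [ 616.1043141  -181.02750067  252.83128059] ys,z 79.75520676602856 252.83128059253193
r 128.5606477590319 exp 130.64838307457157 angle 0.9643372091609113
rack [546.758 310.277  -3.058] [-0.5, 0.3, -0.3, 1.3, 1.0, -0.3, -1.1, 0.6, -0.1, -0.6]
pole [545.569 301.412  -3.018] [0.4, 0.6, -1.1, -0.8, 2.1, 1.7, -1.8, -0.1, 0.1, -0.1, -0.7, -0.5]
```

Emit:
{"method": "drive_tool", "body": {
  "commands": "0.247 -0.12 -0.05 0 0 -0.0973 100;0.247 -0.12 -0.05 0 0 -0.0973 100;0.247 -0.12 -0.05 0 0 -0.0973 100;0.247 -0.12 -0.05 0 0 -0.0973 100;0.247 -0.12 -0.05 0 0 -0.0973 100;0.247 -0.12 -0.05 0 0 -0.0973 100;0.247 -0.12 -0.05 0 0 -0.0973 100;0.247 -0.12 -0.05 0 0 -0.0973 100;0.247 -0.12 -0.05 0 0 -0.0973 100;0.247 -0.12 -0.05 0 0 -0.0973 100;0.247 -0.12 -0.05 0 0 -0.0973 100;0.247 -0.12 -0.05 0 0 -0.0973 100;0.247 -0.12 -0.05 0 0 -0.0973 100;0.247 -0.12 -0.05 0 0 -0.0973 100;0 0 0 0 0 0 100;0 0 0 0 0 0 100",
  "force": 70
}}

```text
time_s: 2.33
eef_pos: [545.5, 317.0, 177.5]
ee_rot: [-0.0, 0.667, 0.745, -0.0]
force: [-1.0, 0.5, 0.1]
grip_width: 1.001
grip_force: 0.0
```

```bash
python3 - <<'E'
from h import *
import pickle
st=sense(); p=capture("wrist"); pickle.dump((st,p),open("w1.pkl","wb"))
print(np.round(st["eef_pos"],1),np.round(st["ee_rot"],4),st["time_s"],st["force"])
c=cam(p,st); print(c[4],c[3])
for t in("pole","rack","hook"): print(t,[(np.round(b["position"]).tolist(),round(b["confidence"],2)) for b in boxes_of(p,t)])
im=p["pixels"].copy()
y=-3.03
for px,py,z in((0,-75,68),(0,75,68),(0,250,54),(44,250,54)):
    q=np.array([545.6+np.cos(y)*px-np.sin(y)*py,303+np.sin(y)*px+np.cos(y)*py,z]); u=proj(c,q)[0]; print(u); cv2.circle(im,(int(u[0]),int(u[1])),3,(0,0,255),-1)
cv2.imwrite("pics/w1.png",im)
E
```

```text
[545.5 317.  177.5] [-3.000e-04  6.669e-01  7.452e-01 -5.000e-04] 2.3333 [-0.98141781  0.48720329  0.06480628]
[536.99782681 389.92355998 303.06209576] [[ 0.99395004  0.10548937  0.03058269]
 [ 0.10982448 -0.95107944 -0.28876717]
 [-0.0013753   0.29037887 -0.95691077]]
pole []
rack [([249.0, 168.0], 0.57), ([30.0, 195.0], 0.56), ([230.0, 3.0], 0.56)]
hook []
[261.67990078 109.35122605]
[262.1521765  299.97271482]
[262.57324818 442.74566147]
[218.60421423 442.73534897]
```

View pics/w1.png

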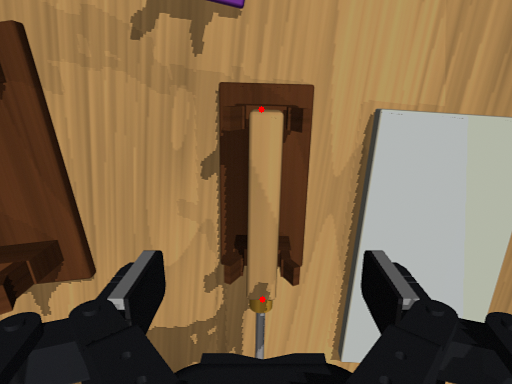

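The wrist view shows the pole seated in the small brown rack. The butt is at (265,110) and the ferrule at (262,300), which agrees with the projected pose. Next I descend and grasp.

Emit:
{"method": "drive_tool", "body": {
  "commands": "0 0.01 -0.247 0 0 -0.018 100;0 0 -0.247 0 0 0 100;0 0 -0.247 0 0 0 100;0 0 -0.247 0 0 0 100;0 0 -0.247 0 0 0 100;0 0 0 0 0 0 100;0 0 0 0 0 0 0;0 0 0 0 0 0 0;0 0 0 0 0 0 0;0 0 0 0 0 0 0;0 0 0 0 0 0 0;0 0 0 0 0 0 0;0 0 0 0 0 0 0;0 0 0 0 0 0 0",
  "force": 80
}}

```text
time_s: 3.7
eef_pos: [545.4, 319.1, 56.2]
ee_rot: [0.0, 0.672, 0.741, 0.001]
force: [-1.0, -0.3, 6.1]
grip_width: 0.263
grip_force: 79.4
```

Emit:
{"method": "drive_tool", "body": {
  "commands": "0 0 0.1 0 0 0 0;0 0 0.2 0 0 0 0;0 0 0.3 0 0 0 0;0 0 0.35 0 0 0 0;0 0 0.35 0 0 0 0;0 0 0.35 0 0 0 0;0 0 0.34 0 0 0 0;0.2 -0.05 0 0 0 0 0;0.22 -0.05 0 0 0 0 0;0.22 -0.05 0 0 0 0 0;0.2 -0.04 0 0 0 0 0;0.02 -0.2 0 0 0 0 0;0.03 -0.3 0 0 0 0 0;0.03 -0.3 0 0 0 0 0;0.03 -0.3 0 0 0 0 0;0.03 -0.3 0 0 0 0 0;0 0 0 0 0 0 0;0 0 0 0 0 0 0;0 0 0 0 0 0 0"
}}

```text
time_s: 5.28
eef_pos: [642.6, 160.3, 254.1]
ee_rot: [-0.0, 0.672, 0.741, 0.0]
force: [-0.1, 1.2, -1.6]
grip_width: 0.27
grip_force: 79.0
```

```bash
python3 - <<'E'
from h import *
import pickle
st=sense(); print(np.round(st["eef_pos"],1),np.round(st["ee_rot"],4),st["time_s"],np.round(st["force"],2),np.round(st["wrist_torque"],3),st["grip_force"])
L=[]
for n in("scene","side"):
    p=capture(n); c=cam(p); im=p["pixels"].copy()
    t=st["eef_pos"]; y=-3.044
    for px,py in((0,266),(44,266),(20,266)):
        q=t+[np.cos(y)*px-np.sin(y)*py,np.sin(y)*px+np.cos(y)*py,-2.2]; u=proj(c,q)[0]; print(n,u.round(1),q.round())
        L.append((n,u))
    pickle.dump((st,p),open(f"m1_{n}.pkl","wb"))
    if n=="side":b=im[170:270,180:310]
    else:a=im[130:230,150:280]
cv2.imwrite("pics/m1.png",np.vstack([cv2.resize(i,None,fx=3,fy=3,interpolation=cv2.INTER_CUBIC) for i in(a,b)]))
E
```

```text
[642.6 160.3 254.1] [-2.000e-04  6.716e-01  7.409e-01  1.000e-04] 5.2833 [-0.08  1.2  -1.59] [ 0.121 -0.003  0.041] 79.00908708572388
scene [201.3 180. ] [ 669. -104.  252.]
scene [210.4 174.1] [ 625. -109.  252.]
scene [205.5 177.3] [ 649. -106.  252.]
side [253.  213.5] [ 669. -104.  252.]
side [243.4 206.9] [ 625. -109.  252.]
side [248.6 210.5] [ 649. -106.  252.]
```

View pics/m1.png

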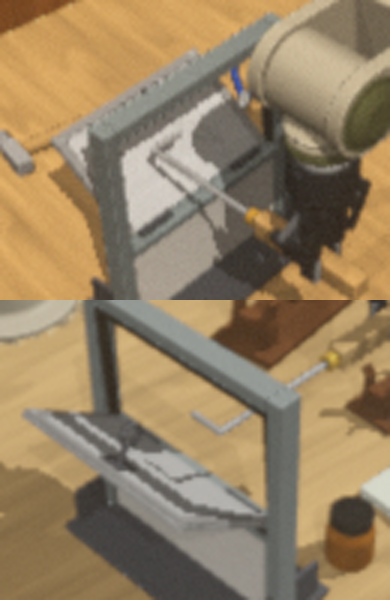

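Emit:
{"method": "drive_tool", "body": {
  "commands": "0.01 -0.12 0.01 0 0 0 0;0.01 -0.12 0.01 0 0 0 0;0.01 -0.12 0.01 0 0 0 0;0.01 -0.12 0.01 0 0 0 0;0.02 -0.12 0.005 0 0 0 0;0.01 -0.12 0 0 0 0 0;0 0 0 0 0 0 0;0 0 0 0 0 0 0;0 0 0 0 0 0 0"
}}

```text
time_s: 6.13
eef_pos: [649.8, 88.1, 258.2]
ee_rot: [-0.0, 0.672, 0.741, 0.0]
force: [-0.6, -0.5, -2.5]
grip_width: 0.268
grip_force: 79.0
```

```bash
python3 - <<'E'
from h import *
import pickle
st=sense(); print(np.round(st["eef_pos"],1),np.round(st["ee_rot"],4),st["time_s"],np.round(st["force"],2),np.round(st["wrist_torque"],3),st["grip_force"])
o=[]
for n,x0,y0 in(("scene",185,150),("side",203,195)):
    # average several frames to reduce noise
    ps=[capture(n) for _ in range(3)]; p=ps[-1]; c=cam(p); im=np.mean([q["pixels"].astype(float) for q in ps],0).astype(np.uint8)
    t=st["eef_pos"]; y=-3.044
    for px,py in((0,266),(44,266)):
        q=t+[np.cos(y)*px-np.sin(y)*py,np.sin(y)*px+np.cos(y)*py,-2.2]; u=proj(c,q)[0]; print(n,u.round(1),q.round())
    print("eye",proj(c,[617.7,-182,254.5]).round(1))
    o.append(cv2.resize(im[y0:y0+36,x0:x0+48],(768,576) if 0 else (400,300),interpolation=cv2.INTER_LANCZOS4))
cv2.imwrite("pics/m2.png",np.vstack(o))
E
```

```text
[649.8  88.1 258.2] [-2.000e-04  6.716e-01  7.409e-01  0.000e+00] 6.1333 [-0.56 -0.53 -2.48] [ 0.122  0.005 -0.004] 78.99962782859802
scene [187.6 170.1] [ 676. -177.  256.]
scene [196.7 164.5] [ 632. -181.  256.]
eye [[199.7 163.1]]
side [235.6 223.8] [ 676. -177.  256.]
side [226.1 216.8] [ 632. -181.  256.]
eye [[223.3 214.9]]
```

View pics/m2.png

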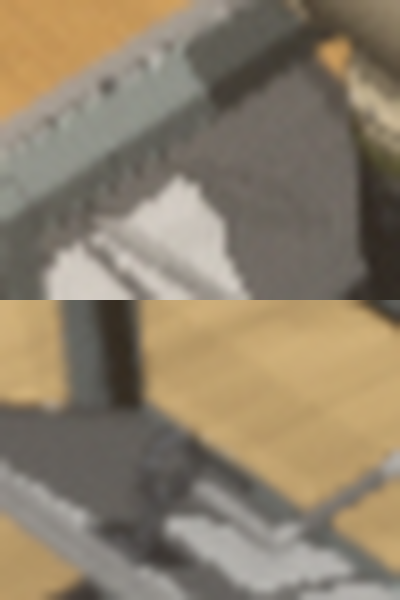

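The pin tip is at side (226.4,217.2) and points straight at the ring centre (223.2,214.8). I'll insert it gently while watching the force.

Emit:
{"method": "drive_tool", "body": {
  "commands": "-0.04 -0.004 0 0 0 0 0;-0.04 -0.004 0 0 0 0 0;-0.03 -0.003 0 0 0 0 0;-0.02 -0.002 0 0 0 0 0;-0.02 -0.002 0 0 0 0 0;0 0 0 0 0 0 0;0 0 0 0 0 0 0"
}}

```text
time_s: 7.02
eef_pos: [634.8, 86.3, 258.4]
ee_rot: [0.0, 0.672, 0.741, 0.0]
force: [0.4, 0.0, -1.2]
grip_width: 0.268
grip_force: 79.0
```

Emit:
{"method": "drive_tool", "body": {
  "commands": "-0.02 -0.002 0 0 0 0 0;-0.02 -0.002 0 0 0 0 0;-0.02 -0.002 0 0 0 0 0;0 0 0 0 0 0 0;0 0 0 0 0 0 0"
}}

```text
time_s: 7.43
eef_pos: [628.8, 85.7, 258.4]
ee_rot: [0.0, 0.672, 0.741, 0.0]
force: [-0.5, 0.2, -3.0]
grip_width: 0.27
grip_force: 79.0
```

Emit:
{"method": "drive_tool", "body": {
  "commands": "-0.02 -0.002 0 0 0 0 0;-0.02 -0.002 0 0 0 0 0;-0.02 -0.002 0 0 0 0 0;0 0 0 0 0 0 0;0 0 0 0 0 0 0"
}}

```text
time_s: 7.85
eef_pos: [622.8, 85.1, 258.4]
ee_rot: [0.0, 0.672, 0.741, 0.0]
force: [0.7, -0.0, -1.9]
grip_width: 0.269
grip_force: 79.0
```

Emit:
{"method": "drive_tool", "body": {
  "commands": "-0.03 -0.003 0 0 0 0 0;-0.03 -0.003 0 0 0 0 0;-0.03 -0.003 0 0 0 0 0;0 0 0 0 0 0 0;0 0 0 0 0 0 0;0 0 0 0 0 0 0"
}}

```text
time_s: 8.35
eef_pos: [613.9, 84.2, 258.4]
ee_rot: [0.0, 0.672, 0.741, 0.0]
force: [0.5, 0.2, -2.4]
grip_width: 0.264
grip_force: 79.0
```

```bash
python3 - <<'E'
from h import *
st=sense(); print(np.round(st["eef_pos"],1),np.round(st["force"],2),np.round(st["wrist_torque"],3))
ps=[capture("side") for _ in range(4)]; im=np.mean([q["pixels"].astype(float) for q in ps],0).astype(np.uint8)
cv2.imwrite("pics/m3.png",cv2.resize(im[195:240,203:263],(800,600),interpolation=cv2.INTER_LANCZOS4))
E
```

```text
[613.9  84.2 258.4] [ 0.46  0.21 -2.38] [ 0.153 -0.018 -0.024]
```

View pics/m3.png

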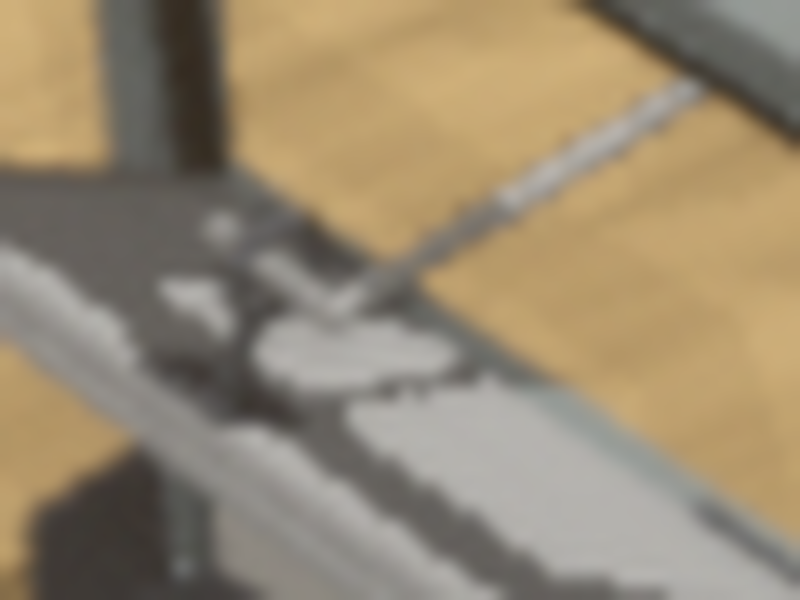

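The pin has passed through the ring: its tip emerges at (220,225), the ring crosses it at (252,245), and the corner is at (338,310). I'll go 7 mm deeper, then start the pull along the arc.

Emit:
{"method": "drive_tool", "body": {
  "commands": "-0.02 -0.002 0 0 0 0 0;-0.03 -0.003 0 0 0 0 0;-0.02 -0.002 0 0 0 0 0;0 0 0 0 0 0 0;0 0 0 0 0 0 0;0 0 0 0 0 0 0;-0.003 0.03 0.018 0 0 0 0;-0.003 0.03 0.019 0 0 0 0;-0.003 0.03 0.02 0 0 0 0;0 0 0 0 0 0 0;0 0 0 0 0 0 0"
}}

```text
time_s: 9.47
eef_pos: [605.9, 92.8, 263.9]
ee_rot: [-0.0, 0.672, 0.741, 0.0]
force: [-0.0, -0.1, -4.1]
grip_width: 0.264
grip_force: 78.7
```

Emit:
{"method": "drive_tool", "body": {
  "commands": "-0.003 0.03 0.02 0 0 0 0;-0.003 0.03 0.02 0 0 0 0;-0.003 0.035 0.025 0 0 0 0;0 0 0 0 0 0 0"
}}

```text
time_s: 9.8
eef_pos: [605.0, 102.8, 271.0]
ee_rot: [-0.0, 0.672, 0.741, 0.0]
force: [-0.7, -2.2, -5.0]
grip_width: 0.267
grip_force: 78.7
```

Emit:
{"method": "drive_tool", "body": {
  "commands": "-0.004 0.04 0.021 0 0 0 0;-0.004 0.041 0.019 0 0 0 0;-0.004 0.041 0.018 0 0 0 0;-0.004 0.041 0.017 0 0 0 0;-0.004 0.041 0.015 0 0 0 0;0 0 0 0 0 0 0"
}}

```text
time_s: 10.3
eef_pos: [602.9, 123.4, 279.9]
ee_rot: [-0.0, 0.671, 0.741, 0.0]
force: [0.0, -1.7, -4.9]
grip_width: 0.266
grip_force: 78.7
```

Emit:
{"method": "drive_tool", "body": {
  "commands": "-0.004 0.043 0.014 0 0 0 0;-0.004 0.043 0.012 0 0 0 0;-0.004 0.043 0.011 0 0 0 0;-0.004 0.043 0.01 0 0 0 0;-0.004 0.043 0.008 0 0 0 0;0 0 0 0 0 0 0"
}}

```text
time_s: 10.8
eef_pos: [600.9, 144.9, 285.2]
ee_rot: [-0.0, 0.671, 0.741, 0.0]
force: [-0.7, -1.5, -3.3]
grip_width: 0.273
grip_force: 78.8
```

Emit:
{"method": "drive_tool", "body": {
  "commands": "-0.004 0.042 0.006 0 0 0 0;-0.004 0.042 0.005 0 0 0 0;-0.004 0.042 0.003 0 0 0 0;-0.004 0.042 0.002 0 0 0 0;-0.004 0.04 0 0 0 0 0;0 0 0 0 0 0 0"
}}

```text
time_s: 11.3
eef_pos: [598.9, 165.7, 286.6]
ee_rot: [-0.0, 0.671, 0.741, 0.0]
force: [-0.9, -1.4, -2.6]
grip_width: 0.267
grip_force: 78.9
```

Emit:
{"method": "drive_tool", "body": {
  "commands": "-0.004 0.04 -0.001 0 0 0 0;-0.004 0.04 -0.002 0 0 0 0;-0.004 0.04 -0.003 0 0 0 0;-0.004 0.04 -0.005 0 0 0 0;-0.003 0.03 -0.005 0 0 0 0;0 0 0 0 0 0 0;0 0 0 0 0 0 0"
}}

```text
time_s: 11.88
eef_pos: [597.1, 184.3, 285.0]
ee_rot: [-0.0, 0.671, 0.741, 0.0]
force: [0.3, -0.6, -3.6]
grip_width: 0.268
grip_force: 79.0
```

```bash
python3 - <<'E'
from h import *
F=[]
for _ in range(4):
    q=capture("side"); s=sense(); F.append(np.r_[s["force"],s["wrist_torque"]])
print(np.round(F,2),[b for b in boxes_of(q,"eye")])
a=q["pixels"][150:270,190:310]; b=capture("scene")["pixels"][110:230,160:280]
cv2.imwrite("pics/m4.png",cv2.resize(np.hstack([a,b]),(800,400),interpolation=cv2.INTER_CUBIC))
E
```

```text
[[-0.77  0.12 -3.01  0.1  -0.01 -0.  ]
 [-0.78  0.54 -2.4   0.2  -0.03 -0.03]
 [ 0.21 -0.48 -1.96  0.11  0.02 -0.02]
 [-0.28 -0.77 -2.27  0.12  0.02  0.04]] [{'position': [240.6, 209.1], 'confidence': 0.66}]
```

View pics/m4.png

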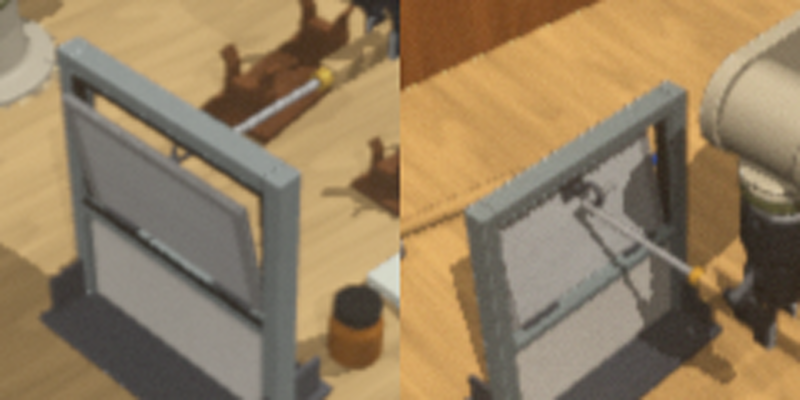

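The flap is nearly shut and still hooked: the ring and hook corner are at about (585,195) in the right panel. I'll creep towards the seal.

Emit:
{"method": "drive_tool", "body": {
  "commands": "-0.003 0.03 -0.005 0 0 0 0;-0.003 0.03 -0.005 0 0 0 0;-0.002 0.02 -0.004 0 0 0 0;-0.002 0.02 -0.004 0 0 0 0;-0.002 0.02 -0.004 0 0 0 0;0 0 0 0 0 0 0;0 0 0 0 0 0 0"
}}

```text
time_s: 12.77
eef_pos: [595.8, 196.0, 282.8]
ee_rot: [-0.0, 0.672, 0.741, 0.0]
force: [-0.7, -1.0, -2.1]
grip_width: 0.264
grip_force: 79.0
```

Emit:
{"method": "drive_tool", "body": {
  "commands": "-0.001 0.01 -0.0025 0 0 0 0;-0.001 0.01 -0.0025 0 0 0 0;-0.001 0.01 -0.0025 0 0 0 0;0 0 0 0 0 0 0;0 0 0 0 0 0 0"
}}

```text
time_s: 13.18
eef_pos: [595.6, 198.8, 282.0]
ee_rot: [-0.0, 0.672, 0.741, 0.0]
force: [-0.7, -3.2, -2.3]
grip_width: 0.267
grip_force: 79.0
```

Emit:
{"method": "drive_tool", "body": {
  "commands": "-0.001 0.01 -0.0025 0 0 0 0;-0.001 0.01 -0.0025 0 0 0 0;0 0 0 0 0 0 0;0 0 0 0 0 0 0"
}}

```text
time_s: 13.52
eef_pos: [595.4, 200.9, 281.5]
ee_rot: [-0.0, 0.672, 0.741, 0.0]
force: [-0.8, -3.3, -2.9]
grip_width: 0.268
grip_force: 79.0
```

Emit:
{"method": "drive_tool", "body": {
  "commands": "-0.001 0.01 -0.0025 0 0 0 0;-0.001 0.01 -0.0025 0 0 0 0;0 0 0 0 0 0 0;0 0 0 0 0 0 0"
}}

```text
time_s: 13.85
eef_pos: [595.2, 202.9, 281.0]
ee_rot: [-0.0, 0.672, 0.741, 0.0]
force: [0.0, -3.5, -2.2]
grip_width: 0.263
grip_force: 79.0
```

Emit:
{"method": "drive_tool", "body": {
  "commands": "-0.001 0.01 -0.003 0 0 0 0;-0.001 0.01 -0.003 0 0 0 0;0 0 0 0 0 0 0;0 0 0 0 0 0 0"
}}

```text
time_s: 14.18
eef_pos: [595.1, 204.0, 280.3]
ee_rot: [0.0, 0.672, 0.741, -0.001]
force: [-1.2, -7.0, -2.8]
grip_width: 0.268
grip_force: 78.9
```

Emit:
{"method": "drive_tool", "body": {
  "commands": "-0.001 0.01 -0.003 0 0 0 0;0 0 0 0 0 0 0;0 0 0 0 0 0 0"
}}

```text
time_s: 14.43
eef_pos: [595.2, 204.2, 280.0]
ee_rot: [0.001, 0.672, 0.741, -0.001]
force: [0.8, -11.3, -2.1]
grip_width: 0.272
grip_force: 78.9
```

Emit:
{"method": "drive_tool", "body": {
  "commands": "0 0.005 -0.001 0 0 0 0;0 0 0 0 0 0 0;0 0 0 0 0 0 0"
}}

```text
time_s: 14.68
eef_pos: [595.3, 204.3, 279.9]
ee_rot: [0.001, 0.672, 0.74, -0.001]
force: [1.1, -12.8, -4.2]
grip_width: 0.265
grip_force: 78.9
```

Emit:
{"method": "drive_tool", "body": {
  "commands": "0 0 0 0 0 0 0;0 0 0 0 0 0 0;0 0 0 0 0 0 0;0 0 0 0 0 0 0;0 0 0 0 0 0 0;0 0 0 0 0 0 0"
}}

```text
time_s: 15.18
eef_pos: [595.3, 204.3, 279.9]
ee_rot: [0.001, 0.672, 0.74, -0.001]
force: [-0.1, -13.5, -3.2]
grip_width: 0.27
grip_force: 78.9
```

Emit:
{"method": "drive_tool", "body": {
  "commands": "0 0 0 0 0 0 0;0 0 0 0 0 0 0;0 0 0 0 0 0 0;0 0 0 0 0 0 0;0 0 0 0 0 0 0;0 0 0 0 0 0 0"
}}

```text
time_s: 15.68
eef_pos: [595.3, 204.3, 279.9]
ee_rot: [0.001, 0.672, 0.74, -0.001]
force: [0.4, -13.1, -3.1]
grip_width: 0.266
grip_force: 78.9
```

Emit:
{"method": "drive_tool", "body": {
  "commands": "0.001 -0.01 0 0 0 0 0;0.001 -0.01 0 0 0 0 0;0.001 -0.02 0 0 0 0 0;0.002 -0.02 0 0 0 0 0;0.002 -0.02 0 0 0 0 0;0 0 0 0 0 0 0;0 0 0 0 0 0 0"
}}

```text
time_s: 16.27
eef_pos: [595.6, 198.4, 280.1]
ee_rot: [-0.0, 0.672, 0.741, 0.0]
force: [-0.7, -0.2, -1.2]
grip_width: 0.268
grip_force: 79.0
```

Emit:
{"method": "drive_tool", "body": {
  "commands": "0.02 0.002 0 0 0 0 0;0.02 0.002 0 0 0 0 0;0.02 0.002 0 0 0 0 0;0 0 0 0 0 0 0"
}}

```text
time_s: 16.6
eef_pos: [602.0, 198.9, 279.8]
ee_rot: [-0.0, 0.672, 0.741, -0.0]
force: [0.1, -0.1, -2.9]
grip_width: 0.266
grip_force: 79.0
```

```bash
python3 - <<'E'
from h import *
F=[];e=[];h=[]
for _ in range(4):
    q=capture("side"); s=sense(); F.append(np.r_[s["force"],s["wrist_torque"]])
print(np.mean(F,0).round(2),np.std(F,0).round(2),s["eef_pos"].round(1))
E
```

```text
[ 0.12 -0.36 -2.55  0.11  0.02 -0.01] [0.26 0.54 0.43 0.03 0.02 0.02] [601.6 198.8 280. ]
```

Emit:
{"method": "drive_tool", "body": {
  "commands": "0.03 0.003 0 0 0 0 0;0.03 0.003 0 0 0 0 0;0.03 0.003 0 0 0 0 0;0.03 0.003 0 0 0 0 0;0 0 0 0 0 0 0"
}}

```text
time_s: 17.22
eef_pos: [614.2, 200.0, 279.8]
ee_rot: [-0.0, 0.672, 0.741, -0.0]
force: [-0.3, -0.1, -1.8]
grip_width: 0.267
grip_force: 79.0
```

Emit:
{"method": "drive_tool", "body": {
  "commands": "0.04 0.004 0 0 0 0 0;0.04 0.004 0 0 0 0 0;0.04 0.004 0 0 0 0 0;0.04 0.004 0 0 0 0 0;0.04 0.004 0 0 0 0 0;0.04 0.004 0 0 0 0 0;0.04 0.004 0 0 0 0 0;0.04 0.004 0 0 0 0 0;0 0 0 0 0 0 0"
}}

```text
time_s: 17.97
eef_pos: [646.2, 203.2, 279.7]
ee_rot: [-0.0, 0.672, 0.741, -0.0]
force: [-0.5, -1.1, -3.0]
grip_width: 0.267
grip_force: 79.0
```

Emit:
{"method": "drive_tool", "body": {
  "commands": "-0.01 0.1 0 0 0 0 0;-0.02 0.2 0 0 0 0 0;-0.03 0.3 0 0 0 0 0;-0.03 0.3 0 0 0 0 0;-0.03 0.26 0 0 0 0 0;-0.18 0 0 0 0 0 0;-0.18 0 0 0 0 0 0;-0.18 0 0 0 0 0 0;-0.18 0 0 0 0 0 0;-0.17 0 0 0 0 0 0;0 0 -0.3 0 0 0 0;0 0 -0.3 0 0 0 0;0 0 -0.3 0 0 0 0;0 0 -0.3 0 0 0 0;0 0 -0.3 0 0 0 0;0 0 0 0 0 0 0;0 0 0 0 0 0 0;0 0 0 0 0 0 0"
}}

```text
time_s: 19.47
eef_pos: [545.4, 319.9, 132.4]
ee_rot: [0.001, 0.672, 0.741, 0.001]
force: [0.5, 1.0, -1.3]
grip_width: 0.264
grip_force: 79.1
```

```bash
python3 - <<'E'
from h import *
import pickle
s=sense();print(s["eef_pos"],s["ee_rot"],s["force"])
y=-3.044
a=[]
for n,x0,y0 in(("side",250,160),("scene",220,190)):
    p=capture(n); c=cam(p)
    for px,py in((0,266),(44,266)):
        q=s["eef_pos"]+[np.cos(y)*px-np.sin(y)*py,np.sin(y)*px+np.cos(y)*py,-2.2]; print(n,((proj(c,q)[0]-[x0,y0])*4).round())
    a.append(cv2.resize(p["pixels"][y0:y0+75,x0:x0+100],None,fx=4,fy=4,interpolation=cv2.INTER_CUBIC))
# the flap and the hook, both views
cv2.imwrite("pics/m5.png",np.hstack([np.vstack(a),np.vstack([cv2.resize(capture("side")["pixels"][150:250,190:323],(400,300)),cv2.resize(capture("scene")["pixels"][110:210,160:293],(400,300))])]))
E
```

```text
[545.39660562 319.89325031 132.37501241] [0.00076409 0.6715227  0.74098215 0.00146114] [ 0.5497181   1.03957466 -1.28455667]
side [ 87. 184.]
side [ 53. 161.]
scene [126. 100.]
scene [158.  75.]
```

View pics/m5.png

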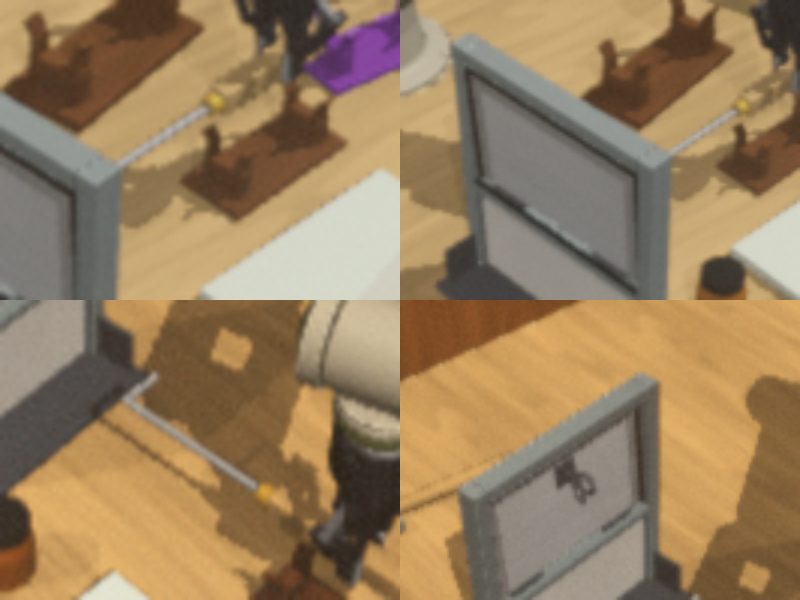

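The flap is fully shut, and the hook corner is where predicted, at (126,98) in the lower-left panel, so the pole hasn't slipped. I'll lower it into the rack.

Emit:
{"method": "drive_tool", "body": {
  "commands": "0 -0.01 -0.15 0 0 0 0;0 0 -0.15 0 0 0 0;0 0 -0.1 0 0 0 0;0 0 -0.1 0 0 0 0;0 0 -0.08 0 0 0 0;0 0 -0.06 0 0 0 0;0 0 -0.06 0 0 0 0;0 0 0 0 0 0 0;0 0 0 0 0 0 0"
}}

```text
time_s: 20.42
eef_pos: [544.7, 318.2, 60.1]
ee_rot: [0.0, 0.672, 0.741, 0.0]
force: [-0.3, 0.0, -2.7]
grip_width: 0.266
grip_force: 79.2
```

Emit:
{"method": "drive_tool", "body": {
  "commands": "0 0 -0.02 0 0 0 0;0 0 -0.02 0 0 0 0;0 0 -0.01 0 0 0 0;0 0 0 0 0 0 0;0 0 0 0 0 0 0"
}}

```text
time_s: 20.83
eef_pos: [544.9, 318.3, 56.1]
ee_rot: [0.0, 0.672, 0.741, 0.0]
force: [-2.0, -0.6, 5.1]
grip_width: 0.269
grip_force: 80.3
```

Seated, with the upward contact force back as it was before the lift. I'll release and retreat.

Emit:
{"method": "drive_tool", "body": {
  "commands": "0 0 0 0 0 0 20;0 0 0 0 0 0 30;0 0 0 0 0 0 45;0 0 0 0 0 0 60;0 0 0 0 0 0 100;0 0 0 0 0 0 100;0 0 0 0 0 0 100;0 0 0 0 0 0 100;0 0 0 0 0 0 100;0 0 0.1 0 0 0 100;0 0 0.2 0 0 0 100;0 0 0.25 0 0 0 100;0 0 0.25 0 0 0 100;0 0 0.25 0 0 0 100;0 0 0.2 0 0 0 100;0 0 0 0 0 0 100;0 0 0 0 0 0 100;0 0 0 0 0 0 100"
}}

```text
time_s: 22.33
eef_pos: [544.3, 318.1, 179.5]
ee_rot: [-0.0, 0.672, 0.741, -0.0]
force: [0.0, 0.2, 0.4]
grip_width: 0.999
grip_force: 0.0
```

```bash
python3 - <<'E'
from h import *
import pickle
st0,p0=pickle.load(open("w1.pkl","rb"))
st=sense(); p=capture("wrist"); print(st["eef_pos"].round(1),st["grip_width"])
cv2.imwrite("pics/w2.png",np.hstack([cv2.resize(p0["pixels"],(400,300)),cv2.resize(p["pixels"],(400,300))]))
c=cam(p,st);y=-3.046
for px,py,z in((0,-75,68),(0,75,68)):
    print((proj(c,[547+np.cos(y)*px-np.sin(y)*py,303+np.sin(y)*px+np.cos(y)*py,z])[0]*400/512+[400,0]).round())
E
```

```text
[544.3 318.1 179.5] 0.9985799841345154
[608.  87.]
[607. 234.]
```

View pics/w2.png

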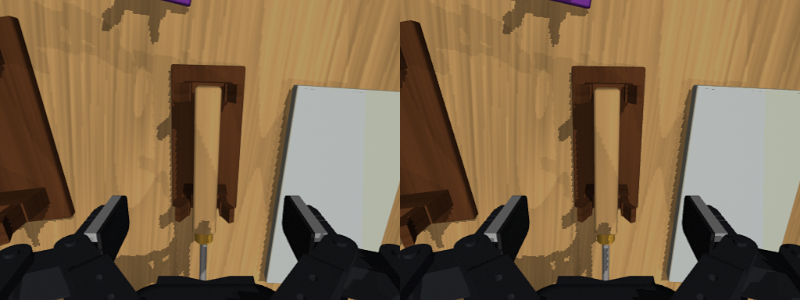

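The pole lies in its rack just as it did at the start: its butt is at (608,87) and its ferrule at (606,238). I'm handing the job in.

```bash
python3 -c "
from rig import finish_job
print(finish_job())"
```

```text
the job is handed in; nothing more can be done
None
```

The flap was hooked, swung shut and held on its seal at about 13 N for just over a second; I unhooked it, laid the pole back in its rack, let go and handed the job in at about 22 s, but the hand-in gave no pass or fail.

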